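# Skewer three spacer rings from the slot rack and hang the loaded skewer on its stand

### The job

Pick up the green-handled skewer and thread its rod through all three purple spacer rings while they stand in the slot rack, feeling your way gently (no more than about 15 N on the rings or the rack) because the rod sits off-centre in its handle, in a direction nobody has noted. Then lift the three rings out together on the rod and lay the loaded skewer on the blue stand, handle flat and centred on the wooden seat, rod between the horns of the yoke, and let go. Do not disturb the other things on the bench.

Things in the scene. Friction and masses are not known exactly. Their poses are not given: they have to be found in the camera images.
- skewer: Loose skewer, 0.56 kg: green handle 80 mm (x) x 30 (y) x 50 high, grip it across y; origin: centre of its underside. Steel rod, 10 mm diameter, parallel to x, ends 170 mm ahead (+x) of the origin, last 14 mm tapering to 3 mm. HIDDEN: its axis is always 8 mm off the middle of the handle's front face (which is 25 mm above the underside), clamped in any direction (up, down, left, right, between); feel or see which.
- rack: Slot rack fixed to the bench; origin: centre of its underside. Grey base 96 mm (x) x 70 (y) x 30 high. On it two yellow walls along x: outer faces 27 mm, inner 21 mm from the middle, x = -46 to +46 mm, tops 62 mm above the bench. Between them three slots (x = -26, 0, +26 mm), 12 mm long, parted and ended by pairs of tabs 14 mm thick with a gap of 24 mm in the middle, so a rod passes along x.
- rack_mouth (a point): Middle of the gap at the rack's entry end: 46 mm before the rack's origin (its -x end), 50 mm above the bench, in line with the three holes; axes as the rack's. The skewer enters here, pointing along the rack's +x.
- ring0: Loose purple aluminium spacer ring, 40 mm outer, 13 mm hole diameter, 10 mm thick, 30 g, standing on edge in the first slot (rack x = -26 mm) with about 1 mm of play each way; hole centre 50 mm above the bench. Origin: the centre of the hole; x: the hole's axis, along the rack's x.
- ring1: The same kind of ring, in the middle slot (rack x = 0). Origin: the centre of the hole; x: the hole's axis.
- ring2: The same kind of ring, in the last slot (rack x = +26 mm). Origin: the centre of the hole; x: the hole's axis.
- stand: Blue stand fixed to the bench. Origin on the bench below the seat; x: from seat to yoke, as the rod must point. Base 10 mm high, 60 wide, x = -55 to +180 mm. Plywood seat 90 mm long, top at 30 mm, between cheeks 38 mm apart with tops at 36 mm. Yoke at x = 148 mm, 8 mm thick: bar top at 35 mm, horns 36 mm apart up to 78 mm above the bench; the rod lies free between the horns.
- stand_seat (a point): Centre of the top of the plywood seat, 30 mm above the bench; axes as the stand's. The origin of the skewer must come to rest here.
- bitbox: Bystander: open red plastic box, 60 x 90 x 30 mm, origin under its centre. Leave alone.
- driver: Bystander: screwdriver with a red handle lying on the bench. Leave alone.
- spanner: Bystander: steel spanner lying on the bench. Leave alone.
- tin: Bystander: jar, 60 mm diameter, 65 mm high, origin under its centre. Leave alone.
- spare: Bystander: orange plastic ring, 48 mm outer diameter, 12 mm high, lying flat on the bench between the task's things, origin under its centre. Not one of the three; leave alone.
Not all that is in view belongs to the job. Several things have the shape of the skewer; the one meant has the colours described above.

How it is judged:
On the way, in this order (a step that is already met when the one before it is completed fails the run):
1. the rod passes through all three rings while they still stand in the rack (x of ring0 in the frame of skewer between 0.048 and 0.16 m and y of ring0 in the frame of skewer between -0.012 and 0.012 m and z of ring0 in the frame of skewer between 0.012 and 0.037 m and x of ring1 in the frame of skewer between 0.048 and 0.16 m and y of ring1 in the frame of skewer between -0.012 and 0.012 m and z of ring1 in the frame of skewer between 0.012 and 0.037 m and x of ring2 in the frame of skewer between 0.048 and 0.16 m and y of ring2 in the frame of skewer between -0.012 and 0.012 m and z of ring2 in the frame of skewer between 0.012 and 0.037 m and z of ring0 in the frame of rack between 0.046 and 0.056 m and y of ring0 in the frame of rack between -0.004 and 0.004 m and z of ring1 in the frame of rack between 0.046 and 0.056 m and y of ring1 in the frame of rack between -0.004 and 0.004 m and z of ring2 in the frame of rack between 0.046 and 0.056 m and y of ring2 in the frame of rack between -0.004 and 0.004 m), for 0.1 s.
2. all three rings are lifted on the rod at least 40 mm out of the rack (x of ring0 in the frame of skewer between 0.048 and 0.16 m and y of ring0 in the frame of skewer between -0.012 and 0.012 m and z of ring0 in the frame of skewer between 0.012 and 0.037 m and x of ring1 in the frame of skewer between 0.048 and 0.16 m and y of ring1 in the frame of skewer between -0.012 and 0.012 m and z of ring1 in the frame of skewer between 0.012 and 0.037 m and x of ring2 in the frame of skewer between 0.048 and 0.16 m and y of ring2 in the frame of skewer between -0.012 and 0.012 m and z of ring2 in the frame of skewer between 0.012 and 0.037 m and z of each of ring0, ring1, ring2 in the frame of rack above 0.09 m), for 0.2 s.
At the end, for the whole second after the job is handed in: Skewer released, still on the stand: origin within 15 mm along, 7 mm across of the seat centre, flat on it (-3 to +4 mm), along the stand within 0.2 rad, level within 0.08; all rings on the rod: 48 to 160 mm ahead of its origin, within 12 mm of its middle, 12 to 37 mm above its underside (x of ring0 in the frame of skewer between 0.048 and 0.16 m and y of ring0 in the frame of skewer between -0.012 and 0.012 m and z of ring0 in the frame of skewer between 0.012 and 0.037 m and x of ring1 in the frame of skewer between 0.048 and 0.16 m and y of ring1 in the frame of skewer between -0.012 and 0.012 m and z of ring1 in the frame of skewer between 0.012 and 0.037 m and x of ring2 in the frame of skewer between 0.048 and 0.16 m and y of ring2 in the frame of skewer between -0.012 and 0.012 m and z of ring2 in the frame of skewer between 0.012 and 0.037 m and x of skewer in the frame of stand_seat between -0.015 and 0.015 m and y of skewer in the frame of stand_seat between -0.007 and 0.007 m and z of skewer in the frame of stand_seat between -0.003 and 0.004 m and angle between the x axis of skewer and the x axis of stand, either way round below 0.2 rad and x of ring0 in the frame of stand above 0 m and angle between skewer's own z axis and vertical below 0.08 rad and linear speed of skewer below 0.02 m/s and linear speed of each of ring0, ring1, ring2 below 0.03 m/s and contact force between skewer and stand above 0.5 N); the robot touches nothing.
It fails at once if more than 15 N between the skewer and a ring (contact force between skewer and ring0 above 15 N or contact force between skewer and ring1 above 15 N or contact force between skewer and ring2 above 15 N).
It fails at once if more than 15 N between the skewer and the rack (contact force between skewer and rack above 15 N).
It fails at once if more than 15 N between a ring and the rack (contact force between any of ring0, ring1, ring2 and rack above 15 N).
It fails at once if a bystander moved more than 20 mm (distance of any of bitbox, driver, spanner, tin, spare from where it was at the start of the episode above 0.02 m).
It also fails if it takes over 72 s, if anything falls off the work surface, if the arm or the gripper's body presses on something with over 40 N, if the wrist force passes 120 N, or if a joint passes its speed limit or range.

### The arm

A 6-joint arm with a two-finger parallel gripper is mounted at the origin on the work surface. World frame = base frame: x ahead of the robot, y to its left, z up, the work surface at z = 0. Lengths are in m, angles in rad, forces in N, time in s.
With the tool pointing down it reaches from about 0.225 to 0.875 m from the base axis. Payload 3.4 kg.
Tool frame: the origin (TCP) lies at the very end of the fingers, on their centre line; the grasp point (between the pads) lies 19 mm behind it (manip.hold_point_z is the distance from the TCP to the grasp point, in m); z points along the fingers, y is the line along which they close (so a half turn about z gives the same grasp; the last joint's range is limited). The gripper opens to 85 mm and grips with 20 to 120 N. Pads are 22 mm wide; open, the fingers measure 114 mm over their backs; the gripper's body (76 mm by 85 mm) begins 54 mm behind the grasp point. The pads swing forward as they close: fully open they stand 13 mm farther back than shut.
Start: joints at [-1.248, 0.276, 1.505, -0, 1.361, -0.121], TCP at [0.247, -0.519, 0.231] pointing down, gripper open.
Joint ranges: [-2.89, 2.89], [-0.75, 2.08], [0.22, 2.7], [-1.18, 4.32], [0.11, 2.71], [-2.7, 2.7]. Speed limits (rad/s): [2.57, 2.57, 3.14, 3.14, 3.14, 3.14].

### API

Orientations are given as a unit quaternion [w, x, y, z].
In Python, from rig import readout, viewer, order, manip gives the robot as it stands. The module is installed in compiled form; this text tells all that it offers.
- The arm moves only by the tool send_rows, never from a script. Its arguments are lists of equal length, an entry for each row: "xyz": the shift along the world's x, y, z in m, a list of three; "delta_rot": the turn, a rotation vector about the world's x, y, z in degrees, a list of three. In form: {"xyz": [[tx, ty, tz], ...], "delta_rot": [[wx, wy, wz], ...]}. A call has 1 to 12 rows; each row shifts and turns the commanded pose from where the row before left it; what a row does not reach is not made up. A row lasts 1/10 s, in which the tool goes at most 50 mm and 8.59 degrees, less where a joint would pass 70% of its speed; a pose out of reach is approached as far as the arm can. A call with a gripper value outside its range is refused whole. "gripper" is the finger opening in m, from 0 to 0.0854, set as the call begins (left out, the last holds). The fingers move at their own pace and stop on an object; "force" is the grip in N (left out, the last holds). Time passes only in rows, so rows that do not move let the fingers close. It gives the time, the measured TCP pose, the force, the opening and the grip force at its end, in the units of the state.
- readout.get_state(): the state, without advancing time (a new reading comes with each control period).
- viewer.get_image(name): name is "side" or "top" or "wrist"; returns a dict with "color" (400x640x3 uint8, red, green, blue), "depth" (400x640 float32, m along the optical axis (not along the pixel's ray), 0 where there is no reading), "K" (3x3 intrinsics, pixels), "camera_from_world" (4x4, takes a point from world to camera coordinates). Camera axes: x right, y up, looking along -z (the intrinsics and any distortion apply to the point x, -y, -z); pixel columns grow to the right and rows downward; lengths in m; the calibration is good to about 2 mm. A picture is of the moment at which its call begins.
- order.sign_off(): hands the job in; it is judged then, once.
The state is a dict: "clock": time; "qpos": joint angles; "qd": joint speeds; "effort": joint torques, N m; "position": TCP position; "ee_rot": TCP orientation; "contact_force": force on the tool from outside, world axes, zero at the start; "moment": the same for the moment, N m; "width": finger opening in m; "gripper_force": force on a finger pad.
Only numpy, scipy, OpenCV 4.12 (cv2) and the standard library are available. Lean on these libraries where they do the work, as an engineer would, in place of code of your own. Each camera call takes 0.05 s, during which the arm holds its last target. There are 200 camera calls.

## Working session

There is one attempt and no reset: what is moved stays moved. The work goes in short steps, Python scripts to look and compute and a tool call to move; the robot and the scene stay as the last step left them, time stands still between calls to the robot, and variables do not carry over. Pictures are saved under pics/ and viewed, at most 13 in all, crops included, and the job is handed in when it is done.

Besides the shell and the picture viewer there is one more tool, called after "Call:" as name(argument=value, ...) on one line, values as JSON. send_rows: Moves the arm, as the interface text tells. Its arguments: {"type":"object","properties":{"xyz":{"type":"array"},"delta_rot":{"type":"array"},"gripper":{"type":"number"},"force":{"type":"number"}},"required":["xyz","delta_rot"]}

```bash
mkdir -p pics; cat > h.py <<'E'
import numpy as np, cv2
from rig import readout, viewer, order, manip
def get(name):
    d=viewer.get_image(name); np.savez(f'/tmp/{name}.npz',**d); return d
def pts(d):
    h,w=d['depth'].shape; K=d['K']; z=d['depth']
    u,v=np.meshgrid(np.arange(w),np.arange(h))
    x=(u-K[0,2])/K[0,0]*z; y=(v-K[1,2])/K[1,1]*z
    P=np.stack([x,-y,-z,np.ones_like(z)],-1)
    return (P@np.linalg.inv(d['camera_from_world']).T)[...,:3]
def proj(d,p):
    c=d['camera_from_world']@np.append(p,1); K=d['K']
    return K[0,0]*c[0]/-c[2]+K[0,2], K[1,1]*-c[1]/-c[2]+K[1,2]
def ray(d,uv,z0):
    """pixel to point on the plane z=z0"""
    K=d['K']; T=np.linalg.inv(d['camera_from_world'])
    r=T[:3,:3]@np.array([(uv[0]-K[0,2])/K[0,0],-(uv[1]-K[1,2])/K[1,1],-1]); o=T[:3,3]
    return o+r*(z0-o[2])/r[2]
def save(n,img,s=1):
    cv2.imwrite(f'pics/{n}.png',cv2.resize(img[...,::-1],None,fx=s,fy=s,interpolation=cv2.INTER_CUBIC))
E
python3 - <<'E'
from h import *
s=readout.get_state(); print(s)
print(manip.hold_point_z)
for n in('top','side'):
    d=get(n); save(n+'0',d['color']); print(n,d['K'].tolist(),np.linalg.inv(d['camera_from_world']).round(3).tolist(), [k for k in d])
E
```

```text
{'clock': 0.0, 'qpos': array([-1.24799098e+00,  2.76616726e-01,  1.50612882e+00, -1.20783952e-06,
        1.36072904e+00, -1.21002697e-01]), 'qd': array([ 2.64843030e-04, -1.22302313e-03,  9.33454709e-05, -6.69529665e-04,
        1.45064410e-03,  1.38514198e-03]), 'effort': array([-8.07765973e-04, -4.16775441e+01, -2.45802069e+01, -4.66628244e-04,
        1.09505907e-02, -2.53432842e-05]), 'position': array([ 0.24671683, -0.51878779,  0.23042906]), 'ee_rot': array([-9.36125157e-04,  9.75479707e-01,  2.20087381e-01, -9.53716775e-05]), 'contact_force': array([0.02245167, 0.33969088, 0.38825191]), 'moment': array([0.0735514 , 0.0111693 , 0.00697759]), 'gripper_force': 0.0, 'width': 0.08560737607966691}
0.0187
top [[444.15430043680124, 0.0, 324.0834288837504], [0.0, 444.15430043680124, 201.68980851044384], [0.0, 0.0, 1.0]] [[-0.022, 0.994, -0.105, 0.367], [-0.999, -0.025, -0.022, -0.016], [-0.025, 0.105, 0.994, 1.186], [0.0, 0.0, 0.0, 1.0]] ['color', 'depth', 'K', 'camera_from_world']
side [[479.69718469344633, 0.0, 323.75672138030296], [0.0, 479.69718469344633, 200.84811811774495], [0.0, 0.0, 1.0]] [[0.939, 0.17, -0.3, -0.002], [-0.345, 0.462, -0.817, -1.331], [-0.0, 0.87, 0.492, 0.847], [0.0, 0.0, 0.0, 1.0]] ['color', 'depth', 'K', 'camera_from_world']
```

View pics/top0.png

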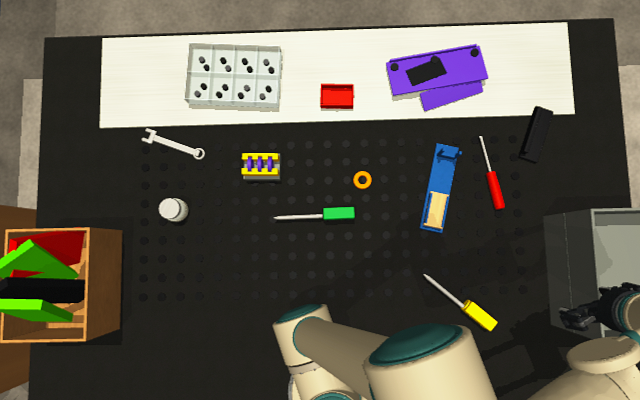

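View pics/side0.png

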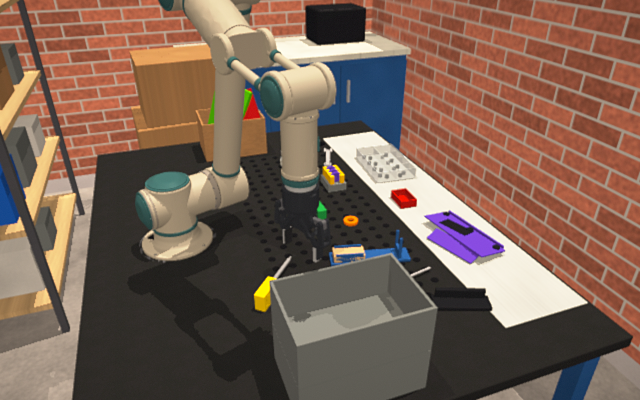

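The top view shows these skewer-like things: the green-handled skewer (338,213, rod left to 275,217), the yellow-handled one (480,315) and the red screwdriver (495,185). I choose green. The rack with the purple rings is at (261,166), the stand at (438,190) with its seat at the lower end, and the spare ring at (362,180).

```bash
python3 - <<'E'
from h import *
d=dict(np.load('/tmp/top.npz')); P=pts(d); hsv=cv2.cvtColor(d['color'],cv2.COLOR_RGB2HSV)
save('crop1',d['color'][130:240,230:470],3.3)
def rep(n,lo,hi,box,zr):
    x0,y0,x1,y1=box; m=np.zeros(P.shape[:2],bool); 
    m[y0:y1,x0:x1]=cv2.inRange(hsv,lo,hi)[y0:y1,x0:x1]>0
    m&=(P[...,2]>zr[0])&(P[...,2]<zr[1])
    q=P[m]; r=cv2.minAreaRect((q[:,:2]*1000).astype(np.float32)); v,u=np.nonzero(m)
    print(n,m.sum(),np.round(r[0],1),np.round(r[1],1),round(r[2],1),'z',np.median(q[:,2]).round(4),'px',u.mean().round(1),v.mean().round(1))
rep('green',(45,100,60),(85,255,255),(310,200,360,225),(.04,.06))
rep('rod',(0,0,60),(180,80,255),(270,205,322,225),(.01,.06))
rep('yellowwall',(22,120,120),(32,255,255),(235,145,285,190),(.055,.07))
rep('rackbase',(0,0,0),(180,255,255),(235,145,285,190),(.025,.034))
rep('rings',(120,80,40),(150,255,255),(235,145,285,190),(.05,.08))
rep('seat',(10,30,100),(30,160,255),(420,185,450,235),(.02,.036))
rep('blue',(100,120,50),(120,255,255),(415,140,465,240),(.006,.1))
rep('spare',(8,150,150),(22,255,255),(350,165,375,192),(.005,.03))
E
```

```text
green 358 [459.  -28.6] [77.3 29.1] 89.0 z 0.0492 px 339.0 212.5
rod 172 [452.9  79.7] [ 10.3 123.2] 0.6 z 0.0347 px 299.0 216.2
yellowwall 343 [590.4 172.7] [91.9 55.5] 88.4 z 0.0608 px 259.9 162.9
rackbase 241 [589.4 172.2] [97.1 68.1] 89.9 z 0.0294 px 264.1 169.5
rings 170 [589.4 172.3] [37.4 63. ] 0.0 z 0.0661 px 259.7 163.4
seat 517 [ 462.5 -281.5] [47.3 90.1] 76.2 z 0.0295 px 436.5 209.7
blue 1342 [ 523.6 -296.9] [ 60.6 235.2] 76.2 z 0.0102 px 440.9 178.0
spare 177 [548.7 -93.8] [45.6 45.5] 45.6 z 0.0113 px 362.6 179.2
```

View pics/crop1.png

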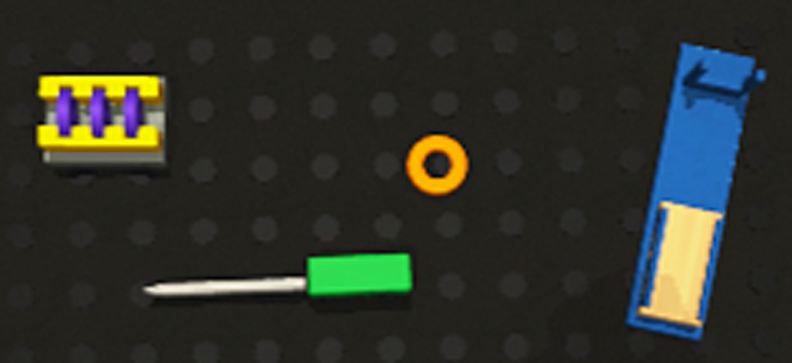

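The crop confirms the green-handled skewer with its light steel rod (in the full picture: handle 339,212; tip 275,217), and the rack holding three purple rings. The rod looks offset toward −x (its right side) and up. I move above it for a wrist view.

Call:
send_rows(xyz=[[0.0193,0.0444,0.0045],[0.0193,0.0444,0.0045],[0.0193,0.0444,0.0045],[0.0193,0.0444,0.0045],[0.0193,0.0444,0.0045],[0.0193,0.0444,0.0045],[0.0193,0.0444,0.0045],[0.0193,0.0444,0.0045],[0.0193,0.0444,0.0045],[0.0193,0.0444,0.0045],[0.0193,0.0444,0.0045],[0,0,0]], delta_rot=[[0,0,5.87],[0,0,5.87],[0,0,5.87],[0,0,5.87],[0,0,5.87],[0,0,5.87],[0,0,5.87],[0,0,5.87],[0,0,5.87],[0,0,5.87],[0,0,5.87],[0,0,0]])

```text
clock: 1.3
position: [0.4609, -0.0256, 0.2811]
ee_rot: [-0.0, 0.704, 0.71, 0.002]
contact_force: [-1.3, -0.9, -0.9]
width: 0.0856
gripper_force: 0.0
```

```bash
python3 - <<'E'
from h import *
d=get('wrist'); s=readout.get_state(); print(s['clock'],s['position'],s['ee_rot'],s['contact_force'],s['moment'])
T=np.linalg.inv(d['camera_from_world']); print(T.round(3).tolist(),d['K'][0,0])
save('w1',d['color'])
E
```

```text
1.35 [ 0.45971112 -0.02831835  0.28066794] [-1.43817924e-04  7.05158736e-01  7.09049454e-01  9.09971007e-05] [-0.21156949 -0.21937796 -0.3301743 ] [-0.04156479 -0.04405122  0.00862631]
[[1.0, -0.008, -0.005, 0.459], [0.009, 0.961, 0.278, 0.046], [0.003, -0.278, 0.961, 0.424], [0.0, 0.0, 0.0, 1.0]] 286.7802432460321
```

View pics/w1.png

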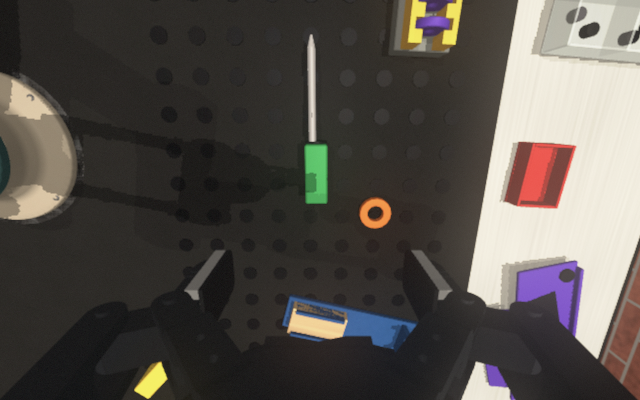

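The wrist view shows the green handle (316,173) with the rod going up to its tip (311,37), the rack at (430,25) and the spare at (375,213). I measure the handle, rod and rack.

```bash
cat >> h.py <<'E'
def rect(d,n,lo,hi,box,zr,pr=True):
    """masked depth points -> min-area rect in xy (mm), median z"""
    P=pts(d); hsv=cv2.cvtColor(d['color'],cv2.COLOR_RGB2HSV)
    x0,y0,x1,y1=box; m=np.zeros(P.shape[:2],bool)
    m[y0:y1,x0:x1]=cv2.inRange(hsv,lo,hi)[y0:y1,x0:x1]>0
    m&=(P[...,2]>zr[0])&(P[...,2]<zr[1]); q=P[m]
    r=cv2.minAreaRect((q[:,:2]*1000).astype(np.float32))
    if pr: print(n,m.sum(),np.round(r[0],1),np.round(r[1],1),round(r[2],1),'z',np.percentile(q[:,2],[5,50,95]).round(4))
    return q
E
python3 - <<'E'
from h import *
d=dict(np.load('/tmp/wrist.npz'))
rect(d,'green',(45,100,40),(85,255,255),(290,130,340,215),(.043,.06))
q=rect(d,'rod',(0,0,70),(180,80,255),(300,30,322,142),(.012,.06))
for a in np.arange(.02,.14,.02):
    k=q[abs(q[:,1]-a)<.01]; print(a,len(k),(k[:,0].min()*1000).round(1),(k[:,0].max()*1000).round(1),np.median(k[:,0]).round(4),np.percentile(k[:,2],[50,90]).round(4))
rect(d,'yel',(22,120,100),(32,255,255),(380,0,470,60),(.055,.07))
E
```

```text
green 1314 [456.9 -25. ] [29.  78.8] 1.0 z [0.0488 0.0503 0.0517]
rod 784 [450.7  80.7] [  9.6 126.4] 1.1 z [0.0334 0.0362 0.0378]
0.02 77 447.1 456.4 0.4524 [0.0363 0.0375]
0.04 127 447.1 456.3 0.4511 [0.0363 0.0374]
0.06 112 447.1 454.9 0.451 [0.0363 0.0374]
0.08 122 445.8 454.8 0.451 [0.0363 0.0376]
0.1 139 445.8 454.7 0.4497 [0.0362 0.0375]
0.12000000000000001 144 445.8 454.6 0.4508 [0.0362 0.0374]
yel 966 [587.8 151.2] [44.  54.6] 88.1 z [0.0613 0.0626 0.064 ]
```

Call:
send_rows(xyz=[[-0.001,0.003,-0.035],[-0.001,0.003,-0.04],[0,0,-0.04],[0,0,-0.04],[0,0,-0.04],[0,0,-0.035],[0,0,-0.025],[0,0,-0.0115],[0,0,0],[0,0,0]], delta_rot=[[0,0,0.7],[0,0,0],[0,0,0],[0,0,0],[0,0,0],[0,0,0],[0,0,0],[0,0,0],[0,0,0],[0,0,0]])

```text
clock: 2.35
position: [0.457, -0.026, 0.0144]
ee_rot: [-0.0, 0.703, 0.711, -0.0]
contact_force: [-0.2, 0.4, 0.3]
width: 0.0855
gripper_force: 0.0
```

Call:
send_rows(xyz=[[0,0,0],[0,0,0],[0,0,0],[0,0,0],[0,0,0],[0,0,0],[0,0,0],[0,0,0]], delta_rot=[[0,0,0],[0,0,0],[0,0,0],[0,0,0],[0,0,0],[0,0,0],[0,0,0],[0,0,0]], gripper=0.0, force=80)

```text
clock: 3.15
position: [0.4579, -0.025, 0.0151]
ee_rot: [0.001, 0.703, 0.711, 0.0]
contact_force: [-0.6, 0.0, 7.2]
width: 0.0289
gripper_force: 79.3
```

Call:
send_rows(xyz=[[0,0,0.01],[0,0,0.02],[0,0,0.02],[0,0,0.02],[0.01,-0.005,0.01],[0.025,-0.005,0],[0.03,-0.01,0],[0.03,-0.01,0],[0.025,-0.005,0],[0.015,0,0],[0,0,0],[0,0,0]], delta_rot=[[0,0,0],[0,0,0],[0,0,0],[0,0,0],[0,0,0],[0,0,0],[0,0,0],[0,0,0],[0,0,0],[0,0,0],[0,0,0],[0,0,0]])

```text
clock: 4.35
position: [0.5901, -0.0595, 0.0931]
ee_rot: [-0.002, 0.703, 0.712, -0.001]
contact_force: [-0.0, 0.9, -5.3]
width: 0.0289
gripper_force: 80.2
```

```bash
cat > m.py <<'E'
from h import *
d=get('wrist'); s=readout.get_state(); print(s['clock'],s['position'],s['ee_rot'],s['contact_force'],s['moment'],s['gripper_force'])
print(np.linalg.inv(d['camera_from_world'])[:3,3].round(4))
save('w2',d['color']); top=get('top'); save('t2',top['color'][130:240,220:460],3.3)
E
python3 m.py
```

```text
4.4 [ 0.58973465 -0.05938418  0.09328475] [-0.00190274  0.70268267  0.71149967 -0.00128996] [-0.00994267 -0.07365783 -6.01732065] [ 0.00719719  0.02930186 -0.04320911] 80.1843810081482
[0.589  0.0121 0.2362]
```

View pics/w2.png

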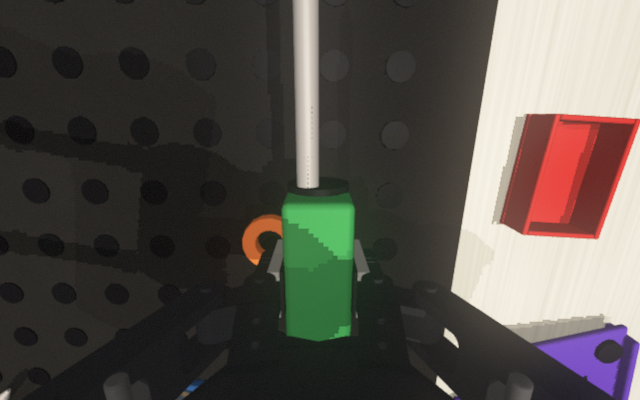

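Wrist: handle well held (320,260), rod base at (308,185) leading up out of view, clearly left (−x) of the handle's middle; spare (268,240) is clear. The rack is out of view, so I lower to insertion height short of the mouth and compare in the top and side views.

Call:
send_rows(xyz=[[0.001,0,-0.01],[0.001,0,-0.02],[0.001,0,-0.02],[0,0,-0.01],[0,0,0],[0,0,0]], delta_rot=[[0,0,0],[0,0,0],[0,0,0],[0,0,0],[0,0,0],[0,0,0]])

```text
clock: 5.05
position: [0.5952, -0.06, 0.0345]
ee_rot: [0.0, 0.703, 0.711, 0.0]
contact_force: [1.1, -0.3, -7.3]
width: 0.0295
gripper_force: 80.2
```

```bash
python3 - <<'E'
from h import *
s=readout.get_state(); print(s['clock'],s['position'],s['ee_rot'],s['contact_force'],s['moment'])
t=[get('top') for _ in range(1)][0]; sd=get('side'); w=get('wrist')
out=cv2.resize(t['color'][140:205,225:345],None,fx=6,fy=6,interpolation=cv2.INTER_CUBIC)
u,v=map(int,proj(sd,[.59,.12,.05])); print(u,v)
o2=cv2.resize(sd['color'][max(v-25,0):v+25,u-60:u+60],None,fx=6,fy=6,interpolation=cv2.INTER_CUBIC)[:,:720]
out2=np.vstack([out[:290],o2[:300]]); save('ts3',out2)
for nm,dd,box in(('top',t,(235,145,285,190)),):
    rect(dd,'yel',(22,120,120),(32,255,255),box,(.055,.07)); rect(dd,'base',(0,0,0),(180,255,255),box,(.025,.034))
    rect(dd,'rings',(120,80,40),(150,255,255),box,(.05,.08))
q=rect(t,'rodtop',(0,0,90),(180,60,255),(275,150,325,185),(.045,.065))
q=rect(w,'rodw',(0,0,70),(180,80,255),(280,0,340,175),(.02,.08))
for a in np.arange(-.02,.06,.01):
    k=q[abs(q[:,1]-a)<.005]
    if len(k): print(a.round(3),len(k),np.percentile(k[:,0],[1,50,99]).round(4),np.percentile(k[:,2],[50,90]).round(4))
rect(w,'green',(45,100,40),(85,255,255),(250,150,400,360),(.05,.08))
E
```

```text
5.05 [ 0.5952486  -0.05996514  0.03451028] [1.09393052e-04 7.02786584e-01 7.11400731e-01 7.55472499e-05] [ 1.1074871  -0.31128695 -7.33619012] [-0.06900169 -0.04639064 -0.00710066]
338 179
yel 339 [590.3 172.8] [90.9 54.8] 88.4 z [0.057  0.0612 0.0646]
base 254 [588.4 172.2] [96.1 69. ] 89.2 z [0.0263 0.0295 0.0326]
rings 177 [589.9 172.7] [63.1 37.6] 88.7 z [0.0537 0.0653 0.0702]
rodtop 93 [588.  83.] [13.2 90.6] 7.0 z [0.0495 0.0539 0.0582]
rodw 4174 [589.2  20.9] [ 9.9 66.5] 1.1 z [0.0538 0.0563 0.0577]
-0.01 365 [0.585  0.5899 0.5946] [0.0562 0.0573]
0.0 544 [0.5847 0.5899 0.5945] [0.0562 0.0574]
0.01 572 [0.5847 0.5895 0.594 ] [0.0563 0.0575]
0.02 631 [0.5844 0.5895 0.5939] [0.0563 0.0575]
0.03 672 [0.5845 0.5891 0.5938] [0.0563 0.0575]
0.04 734 [0.5842 0.5891 0.5936] [0.0563 0.0575]
0.05 656 [0.5841 0.5891 0.5935] [0.0562 0.0574]
green 9813 [596.1 -53.3] [32.  66.3] 0.7 z [0.0677 0.0704 0.0714]
```

View pics/ts3.png

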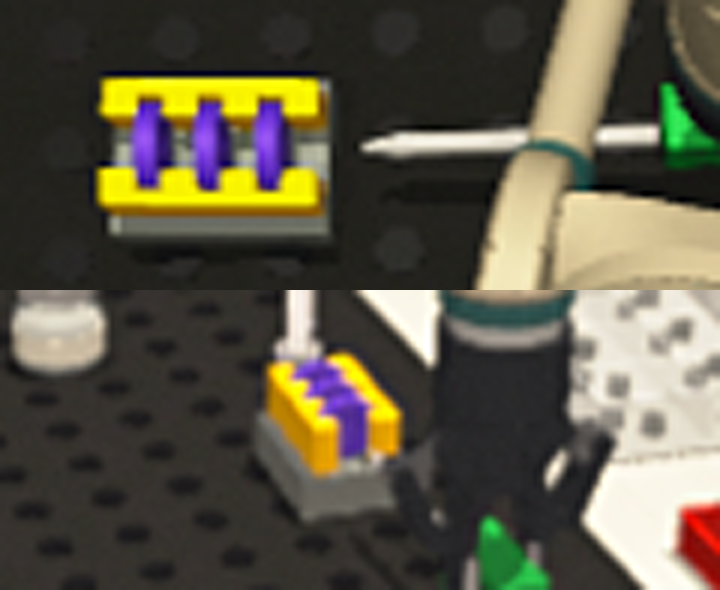

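In the top part the rod tip (px 360,145 of the crop) sits on the line of the ring gap, slightly angled relative to the rack; the side part shows the rack with its rings undisturbed. I fit the lines sub-pixel.

```bash
cat > fit.py <<'E'
from h import *
def fits(t,rodz=.050):
    c=t['color'].astype(float); hsv=cv2.cvtColor(t['color'],cv2.COLOR_RGB2HSV)
    yel=((c[...,0]+c[...,1])/2-c[...,2]).clip(0)   # yellowness
    P=pts(t); res=[]
    # wall tops: split by gap row, threshold bright top faces only
    top=((hsv[...,0]>20)&(hsv[...,0]<34)&(hsv[...,2]>200)&(hsv[...,1]>120))
    lines=[]
    for r0,r1 in((148,163),(163,180)):
        pp=[]
        for u in range(246,276):
            w=(yel*top)[r0:r1,u]
            if w.sum()>200: pp.append(ray(t,(u,(np.arange(r0,r1)*w).sum()/w.sum()),.062)[:2])
        pp=np.array(pp); k=np.polyfit(pp[:,1],pp[:,0],1); lines.append(k); print('wall slope deg',np.degrees(np.arctan(k[0])).round(2),'x at y=.172',np.polyval(k,.172).round(4),'rms',np.std(pp[:,0]-np.polyval(k,pp[:,1])).round(4))
    g=c.min(-1); pp=[]
    u0=proj(t,[.589,.1,.05])[0]
    for u in range(int(u0)-2,int(u0)+24):
        w=(g[150:182,u]-70).clip(0)
        if w.sum()>60 and (w>0).sum()<9: pp.append(ray(t,(u,(np.arange(150,182)*w).sum()/w.sum()),rodz)[:2])
    pp=np.array(pp); k=np.polyfit(pp[:,1],pp[:,0],1)
    print('rod n',len(pp),'y',pp[:,1].min().round(3),pp[:,1].max().round(3),'slope',np.degrees(np.arctan(k[0])).round(2),'x at y=.1,.126,.172',np.polyval(k,[.1,.126,.172]).round(4))
E
python3 - <<'E'
from fit import *
t=dict(np.load('/tmp/top.npz')); fits(t,.0515)
E
```

```text
wall slope deg 2.1 x at y=.172 0.6119 rms 0.0019
wall slope deg 0.77 x at y=.172 0.5684 rms 0.0023
rod n 20 y 0.056 0.106 slope -0.97 x at y=.1,.126,.172 [0.589  0.5886 0.5878]
```

Call:
send_rows(xyz=[[0,-0.005,0.02],[0,0,0.035],[0.005,0.02,0.04],[0.01,0.035,0.04],[0.01,0.04,0.03],[0.01,0.04,0],[0.01,0.02,0],[0,0,0],[0,0,0],[0,0,0]], delta_rot=[[0,0,0],[0,0,-0.5],[0,0,-0.5],[0,0,-0.5],[0,0,-0.5],[0,0,-0.5],[0,0,0],[0,0,0],[0,0,0],[0,0,0]])

```text
clock: 6.2
position: [0.6387, 0.0858, 0.1957]
ee_rot: [0.0, 0.718, 0.696, -0.001]
contact_force: [-0.2, 0.3, -8.1]
width: 0.0293
gripper_force: 80.5
```

```bash
python3 - <<'E'
from h import *
w=get('wrist'); s=readout.get_state(); print(s['clock'],s['position'],s['ee_rot'],s['contact_force'])
save('w4',w['color'])
u,v=map(int,proj(w,[.59,.172,.062])); print('rack px',u,v)
b=(u-70,max(v-80,0),u+60,v+80)
rect(w,'yel',(22,110,90),(34,255,255),b,(.056,.068))
rect(w,'base',(0,0,0),(180,255,255),b,(.024,.036))
rect(w,'rings',(120,80,40),(150,255,255),b,(.05,.08))
rect(w,'rod',(0,0,70),(180,80,255),(280,0,340,175),(.17,.24))
E
```

```text
6.25 [0.63876032 0.08559053 0.19571263] [ 4.26160539e-05  7.18501263e-01  6.95525549e-01 -3.80247719e-04] [ 1.10216351 -0.36667271 -6.57489153]
rack px 262 103
yel 2813 [588.5 175.4] [92.2 54.3] 88.1 z [0.0608 0.0625 0.0637]
base 1334 [591.9 174.9] [95.5 49. ] 88.2 z [0.0292 0.0306 0.0336]
rings 1486 [589.7 175.9] [61.9 36.9] 88.3 z [0.0576 0.0677 0.0707]
rod 4229 [635.5 167. ] [66.3 10. ] 88.2 z [0.2139 0.2166 0.218 ]
```

View pics/w4.png

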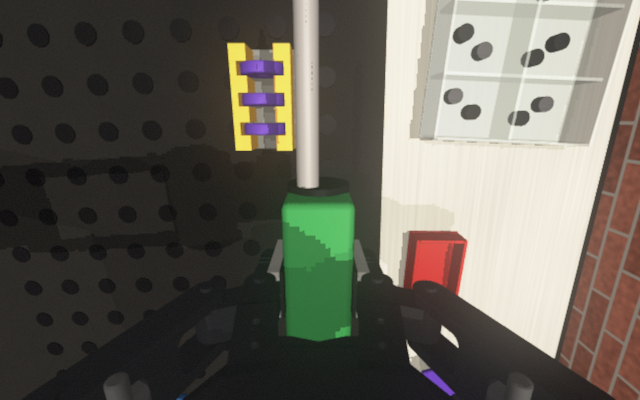

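The wrist view shows the rack at (262,97), its rings in place and unobstructed, and the rod (308,90) parallel to it (both 88.2°). Back to the pre-mouth pose, now aligned.

Call:
send_rows(xyz=[[-0.01,-0.03,0],[-0.01,-0.04,0],[-0.01,-0.04,-0.03],[-0.01,-0.03,-0.04],[-0.01,-0.0156,-0.04],[-0.0031,0,-0.03],[0,0,-0.0222],[0,0,0],[0,0,0]], delta_rot=[[0,0,0],[0,0,0],[0,0,0],[0,0,0],[0,0,0],[0,0,0],[0,0,0],[0,0,0],[0,0,0]])

```text
clock: 7.15
position: [0.5869, -0.0684, 0.0354]
ee_rot: [0.0, 0.719, 0.695, 0.0]
contact_force: [-0.0, -0.5, -6.6]
width: 0.0291
gripper_force: 80.5
```

```bash
python3 - <<'E'
from fit import *
s=readout.get_state(); print(s['clock'],s['position'],s['ee_rot'],s['contact_force'],s['moment'])
t=get('top'); fits(t,.050)
w=get('wrist')
q=rect(w,'rodw',(0,0,70),(180,80,255),(280,0,340,175),(.02,.08))
E
```

```text
7.15 [ 0.58687639 -0.068425    0.03540864] [2.93836191e-04 7.18527409e-01 6.95498565e-01 1.53459482e-04] [-4.30941575e-03 -4.57354221e-01 -6.56672077e+00] [-0.04408814 -0.05113066 -0.01722048]
wall slope deg 2.1 x at y=.172 0.6119 rms 0.0019
wall slope deg 0.77 x at y=.172 0.5684 rms 0.0023
rod n 23 y 0.041 0.098 slope 3.11 x at y=.1,.126,.172 [0.5889 0.5903 0.5928]
rodw 4173 [584.5  12.7] [66.5  9.9] 88.6 z [0.0548 0.0572 0.0587]
```

Call:
send_rows(xyz=[[-0.0006,0,-0.0015],[0,0.01,0],[0,0.01,0],[0,0,0],[0,0,0]], delta_rot=[[0,0,0],[0,0,0],[0,0,0],[0,0,0],[0,0,0]])

```text
clock: 7.75
position: [0.5859, -0.0469, 0.0335]
ee_rot: [0.0, 0.718, 0.696, -0.0]
contact_force: [-0.7, 0.2, -6.9]
width: 0.0292
gripper_force: 80.7
```

Call:
send_rows(xyz=[[0.0006,0.004,0],[0.0001,0.004,0],[0.0001,0.004,0],[0.0001,0.004,0],[0.0001,0.004,0],[0.0001,0.004,0],[0,0,0]], delta_rot=[[0,0,0],[0,0,0],[0,0,0],[0,0,0],[0,0,0],[0,0,0],[0,0,0]])

```text
clock: 8.45
position: [0.5869, -0.0229, 0.0334]
ee_rot: [-0.0, 0.718, 0.696, 0.0]
contact_force: [-0.8, -1.1, -6.8]
width: 0.0288
gripper_force: 80.7
```

Call:
send_rows(xyz=[[0.0001,0.003,0],[0.0001,0.003,0],[0.0001,0.003,0],[0.0001,0.003,0]], delta_rot=[[0,0,0],[0,0,0],[0,0,0],[0,0,0]])

```text
clock: 8.85
position: [0.5874, -0.0114, 0.0334]
ee_rot: [0.0, 0.718, 0.696, 0.0]
contact_force: [0.2, -0.2, -6.0]
width: 0.029
gripper_force: 80.7
```

Call:
send_rows(xyz=[[0.0001,0.003,0],[0.0001,0.003,0],[0.0001,0.003,0],[0.0001,0.003,0]], delta_rot=[[0,0,0],[0,0,0],[0,0,0],[0,0,0]])

```text
clock: 9.25
position: [0.5879, 0.0007, 0.0334]
ee_rot: [0.0, 0.718, 0.696, 0.0]
contact_force: [0.1, 0.3, -7.3]
width: 0.0292
gripper_force: 80.7
```

Call:
send_rows(xyz=[[0.0001,0.003,0],[0.0001,0.003,0],[0.0001,0.003,0],[0.0001,0.003,0]], delta_rot=[[0,0,0],[0,0,0],[0,0,0],[0,0,0]])

```text
clock: 9.65
position: [0.5882, 0.0126, 0.0334]
ee_rot: [0.0, 0.718, 0.696, 0.0]
contact_force: [-0.5, -0.1, -6.8]
width: 0.0291
gripper_force: 80.7
```

```bash
python3 - <<'E'
from h import *
t=get('top'); s=readout.get_state(); print(s['position'],s['contact_force'],s['moment'])
sd=get('side'); u,v=map(int,proj(sd,[.59,.16,.05]))
a=cv2.resize(t['color'][140:190,230:330],None,fx=6,fy=6,interpolation=cv2.INTER_CUBIC)
b=cv2.resize(sd['color'][v-20:v+28,u-50:u+50],None,fx=6,fy=6,interpolation=cv2.INTER_CUBIC)
save('ts5',np.vstack([a[:300],b[:288]]))
E
```

```text
[0.58821672 0.01318256 0.0333924 ] [ 0.37763231  0.01311872 -6.5637237 ] [0.01700732 0.03416619 0.00300882]
```

View pics/ts5.png

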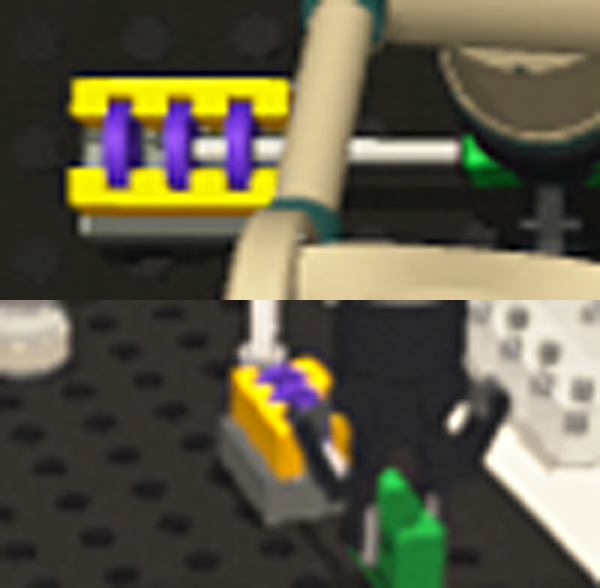

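The rod is through the first ring and into the second (crop px 190,150), force-free and upright. I keep going gently.

Call:
send_rows(xyz=[[0.0001,0.003,0],[0.0001,0.003,0],[0.0001,0.003,0],[0.0001,0.003,0],[0.0001,0.003,0]], delta_rot=[[0,0,0],[0,0,0],[0,0,0],[0,0,0],[0,0,0]])

```text
clock: 10.25
position: [0.5887, 0.0277, 0.0334]
ee_rot: [0.0, 0.718, 0.696, 0.0]
contact_force: [0.2, 1.0, -6.9]
width: 0.0293
gripper_force: 80.7
```

Call:
send_rows(xyz=[[0.0001,0.003,0],[0.0001,0.003,0],[0.0001,0.003,0],[0.0001,0.003,0],[0.0001,0.003,0]], delta_rot=[[0,0,0],[0,0,0],[0,0,0],[0,0,0],[0,0,0]])

```text
clock: 10.75
position: [0.5892, 0.0427, 0.0334]
ee_rot: [0.0, 0.718, 0.696, 0.0]
contact_force: [1.3, -0.6, -6.8]
width: 0.029
gripper_force: 80.7
```

Call:
send_rows(xyz=[[0.0001,0.003,0],[0.0001,0.003,0],[0.0001,0.003,0],[0.0001,0.003,0],[0.0001,0.003,0]], delta_rot=[[0,0,0],[0,0,0],[0,0,0],[0,0,0],[0,0,0]])

```text
clock: 11.25
position: [0.5897, 0.0577, 0.0334]
ee_rot: [0.0, 0.718, 0.696, 0.0]
contact_force: [1.0, 0.0, -6.1]
width: 0.0291
gripper_force: 80.7
```

Call:
send_rows(xyz=[[0.0001,0.003,0],[0.0001,0.003,0],[0.0001,0.003,0],[0.0001,0.003,0],[0.0001,0.003,0],[0,0,0],[0,0,0],[0,0,0]], delta_rot=[[0,0,0],[0,0,0],[0,0,0],[0,0,0],[0,0,0],[0,0,0],[0,0,0],[0,0,0]])

```text
clock: 12.05
position: [0.5902, 0.0723, 0.0334]
ee_rot: [0.0, 0.718, 0.696, -0.0]
contact_force: [-0.5, 0.2, -6.6]
width: 0.029
gripper_force: 80.7
```

```bash
python3 - <<'E'
from h import *
t=get('top'); s=readout.get_state(); print(s['clock'],s['position'],s['contact_force'],s['moment'])
sd=get('side'); u,v=map(int,proj(sd,[.59,.16,.05]))
a=cv2.resize(t['color'][140:190,220:320],None,fx=6,fy=6,interpolation=cv2.INTER_CUBIC)
b=cv2.resize(sd['color'][v-20:v+28,u-50:u+50],None,fx=6,fy=6,interpolation=cv2.INTER_CUBIC)
save('ts6',np.vstack([a[:300],b[:288]]))
w=get('wrist'); 
rect(w,'rings',(120,80,40),(150,255,255),(250,0,370,200),(.05,.08)); rect(w,'greentop',(45,100,40),(85,255,255),(250,150,400,360),(.05,.08))
E
```

```text
12.1 [0.59023584 0.07228841 0.03337658] [ 0.39131478  0.19153049 -7.75942557] [-0.11144889 -0.01700428 -0.02299858]
rings 6250 [589.1 165.4] [42.6 37.7] 89.7 z [0.0601 0.0682 0.0707]
greentop 9826 [590.1  79.1] [66.1 31. ] 88.5 z [0.0658 0.0685 0.0695]
```

View pics/ts6.png

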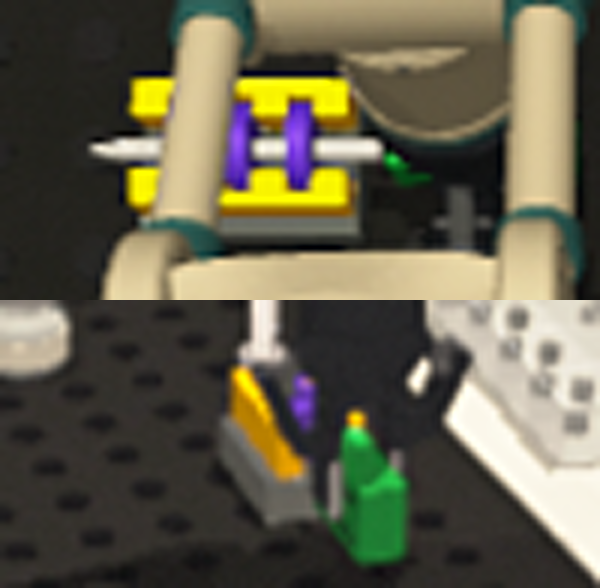

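The tip sticks out at the far end (px 95,150), with the rings still standing in the rack. Now I lift slowly, keeping it level.

Call:
send_rows(xyz=[[0,0,0.001],[0,0,0.002],[0,0,0.002],[0,0,0.003],[0,0,0.004],[0,0,0.005],[0,0,0.005],[0,0,0.006]], delta_rot=[[0,0,0],[0,0,0],[0,0,0],[0,0,0],[0,0,0],[0,0,0],[0,0,0],[0,0,0]])

```text
clock: 13.0
position: [0.5901, 0.0724, 0.0618]
ee_rot: [-0.0, 0.718, 0.696, -0.0]
contact_force: [-0.4, 0.5, -8.3]
width: 0.0291
gripper_force: 80.7
```

Call:
send_rows(xyz=[[0,0,0.006],[0,0,0.008],[0,0,0.01],[0,0,0.01],[0,0,0.01],[0,0,0.01],[0,0,0.01],[0,0,0.008],[0,0,0.005],[0,0,0],[0,0,0],[0,0,0]], delta_rot=[[0,0,0],[0,0,0],[0,0,0],[0,0,0],[0,0,0],[0,0,0],[0,0,0],[0,0,0],[0,0,0],[0,0,0],[0,0,0],[0,0,0]])

```text
clock: 14.2
position: [0.5897, 0.0724, 0.1377]
ee_rot: [-0.0, 0.718, 0.696, -0.001]
contact_force: [-0.5, 0.1, -8.5]
width: 0.0289
gripper_force: 80.7
```

```bash
cat > chk.py <<'E'
from h import *
w=get('wrist'); s=readout.get_state(); p=s['position']; print(s['clock'],p,s['ee_rot'],s['contact_force'])
from scipy.spatial.transform import Rotation as R
q=s['ee_rot']; M=R.from_quat([q[1],q[2],q[3],q[0]]).as_matrix(); ax=M[:,0]; print('tool x axis (rod dir)',ax.round(4),'yaw',np.degrees(np.arctan2(ax[1],ax[0])).round(2))
hsv=cv2.cvtColor(w['color'],cv2.COLOR_RGB2HSV); P=pts(w)
m=(cv2.inRange(hsv,(120,80,40),(150,255,255))>0); m[200:]=0; m&=abs(P[...,2]-p[2])<.08
n,l,st,c=cv2.connectedComponentsWithStats(m.astype(np.uint8))
for i in range(1,n):
    if st[i,4]>150:
        k=P[l==i]; a=(k-p)@ax; print('ring blob',st[i],'along rod from TCP',np.percentile(a,[3,97]).round(4),'z-TCP',np.percentile(k[:,2]-p[2],[50,97]).round(4))
E
python3 chk.py
```

```text
14.25 [0.58977628 0.07238691 0.13771481] [-4.43693839e-04  7.18141924e-01  6.95896350e-01 -4.99933514e-04] [-0.37716808 -0.11847524 -7.05779603]
tool x axis (rod dir) [ 3.150e-02  9.995e-01 -1.000e-04] yaw 88.2
ring blob [ 254    3  103   55 4533] along rod from TCP [0.098  0.1075] z-TCP [0.0311 0.0354]
ring blob [ 259   88   96   30 2614] along rod from TCP [0.0724 0.0816] z-TCP [0.0328 0.0354]
```

All three rings are on the rod (77, 103 and about 129 mm ahead). Now I carry them to a hover beside the stand while turning −102°, slowly.

Call:
send_rows(xyz=[[-0.0016,-0.004,0],[-0.0032,-0.008,0],[-0.0053,-0.0134,0],[-0.0053,-0.0134,0],[-0.0053,-0.0134,0],[-0.0053,-0.0134,0],[-0.0053,-0.0134,0],[-0.0053,-0.0134,0],[-0.0053,-0.0134,0],[-0.0053,-0.0134,0],[-0.0053,-0.0134,0],[-0.0053,-0.0134,0]], delta_rot=[[0,0,-1.4],[0,0,-2.8],[0,0,-4.68],[0,0,-4.68],[0,0,-4.68],[0,0,-4.68],[0,0,-4.68],[0,0,-4.68],[0,0,-4.68],[0,0,-4.68],[0,0,-4.68],[0,0,-4.68]])

```text
clock: 15.45
position: [0.5318, -0.0743, 0.1382]
ee_rot: [-0.0, 0.948, 0.317, -0.0]
contact_force: [0.3, -0.7, -7.3]
width: 0.029
gripper_force: 80.8
```

Call:
send_rows(xyz=[[-0.0053,-0.0134,0],[-0.0053,-0.0134,0],[-0.0053,-0.0134,0],[-0.0053,-0.0134,0],[-0.0053,-0.0134,0],[-0.0053,-0.0134,0],[-0.0053,-0.0134,0],[-0.0053,-0.0134,0],[-0.0053,-0.0134,0],[-0.0053,-0.0134,0],[-0.0032,-0.008,0],[-0.0016,-0.004,0]], delta_rot=[[0,0,-4.68],[0,0,-4.68],[0,0,-4.68],[0,0,-4.68],[0,0,-4.68],[0,0,-4.68],[0,0,-4.68],[0,0,-4.68],[0,0,-4.68],[0,0,-4.68],[0,0,-2.8],[0,0,-1.4]])

```text
clock: 16.65
position: [0.474, -0.2204, 0.1383]
ee_rot: [0.0, 0.993, -0.122, -0.0]
contact_force: [1.5, 0.3, -7.5]
width: 0.0289
gripper_force: 80.8
```

Call:
send_rows(xyz=[[0,0,0],[0,0,0]], delta_rot=[[0,0,0],[0,0,0]])

```text
clock: 16.85
position: [0.4746, -0.2192, 0.1383]
ee_rot: [-0.0, 0.993, -0.12, -0.0]
contact_force: [0.4, -0.2, -7.7]
width: 0.0292
gripper_force: 80.8
```

```bash
python3 chk.py; python3 - <<'E'
from h import *
w=dict(np.load('/tmp/wrist.npz')); save('w7',w['color'])
for n,z in(('seat',(.024,.036)),):
    rect(w,n,(8,30,80),(30,170,255),(0,0,640,400),z)
rect(w,'blue',(100,110,40),(125,255,255),(0,0,640,400),(.004,.016))
rect(w,'yoke',(100,110,40),(125,255,255),(0,0,640,400),(.06,.085))
rect(w,'rod',(0,0,70),(180,70,255),(295,0,330,185),(.14,.18))
print(proj(w,[.461,-.2795,.03]),proj(w,[.606,-.315,.07]))
E
```

```text
16.9 [ 0.4746338  -0.21906683  0.1383338 ] [-2.45735979e-04  9.92784720e-01 -1.19910095e-01 -8.70313292e-05] [-0.51220853  0.72363034 -7.11642664]
tool x axis (rod dir) [ 9.712e-01 -2.381e-01 -2.000e-04] yaw -13.77
ring blob [ 254    3  103   56 4603] along rod from TCP [0.0968 0.1063] z-TCP [0.031  0.0353]
ring blob [ 259   88   96   30 2657] along rod from TCP [0.0713 0.0805] z-TCP [0.0327 0.0354]
seat 1208 [ 460.8 -279. ] [48.4 90.2] 76.0 z [0.0293 0.0305 0.0321]
blue 8021 [ 561.5 -303.8] [ 60.  117.8] 76.3 z [0.0092 0.0105 0.0117]
yoke 55 [ 600.8 -313.3] [47.8  1.3] 75.9 z [0.0603 0.062  0.0645]
rod 2716 [ 550.3 -231.7] [16.9 72.4] 80.8 z [0.1557 0.1592 0.1607]
(np.float64(386.1902573681001), np.float64(197.68981930228938)) (np.float64(416.47804978669336), np.float64(-14.28646167399333))
```

View pics/w7.png

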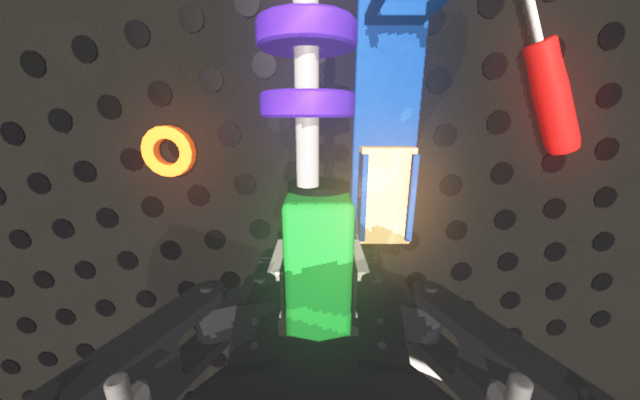

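Wrist view: seat (388,195) beside the held handle, two rings visible on the rod (306,30) and (306,103), the yoke at the top edge. Seat measured at (0.461,−0.279), yaw −13.9°. Moving over it.

Call:
send_rows(xyz=[[-0.0005,-0.003,0],[-0.0015,-0.007,0],[-0.0022,-0.01,0],[-0.0022,-0.01,0],[-0.0022,-0.01,0],[-0.002,-0.01,0],[-0.0015,-0.007,0],[-0.0007,-0.0031,0],[0,0,-0.005],[0,0,-0.01],[0,0,-0.012],[0,0,-0.012]], delta_rot=[[0,0,0],[0,0,0],[0,0,0],[0,0,0],[0,0,0],[0,0,0],[0,0,0],[0,0,0],[0,0,0],[0,0,0],[0,0,0],[0,0,0]])

```text
clock: 18.1
position: [0.4615, -0.2789, 0.098]
ee_rot: [-0.0, 0.993, -0.12, -0.001]
contact_force: [0.1, 0.4, -8.1]
width: 0.0288
gripper_force: 80.8
```

Call:
send_rows(xyz=[[0,0,-0.012],[0,0,-0.01],[0,0,-0.008],[0,0,-0.006],[0,0,0],[0,0,0]], delta_rot=[[0,0,0],[0,0,0],[0,0,0],[0,0,0],[0,0,0],[0,0,0]])

```text
clock: 18.7
position: [0.4621, -0.2799, 0.0635]
ee_rot: [0.0, 0.993, -0.12, 0.0]
contact_force: [0.4, -0.2, -7.8]
width: 0.0293
gripper_force: 80.8
```

```bash
python3 chk.py; python3 - <<'E'
from h import *
w=dict(np.load('/tmp/wrist.npz')); save('w8',w['color'])
E
```

```text
18.75 [ 0.46226701 -0.28002455  0.06379676] [ 3.21150702e-04  9.92749791e-01 -1.20197848e-01  4.76530742e-04] [-0.4711698  -0.03252436 -6.37155805]
tool x axis (rod dir) [ 0.9711 -0.2387  0.001 ] yaw -13.81
ring blob [ 254    3  103   56 4439] along rod from TCP [0.0967 0.1064] z-TCP [0.0304 0.035 ]
ring blob [ 259   88   96   30 2524] along rod from TCP [0.0712 0.0806] z-TCP [0.0321 0.0351]
```

View pics/w8.png

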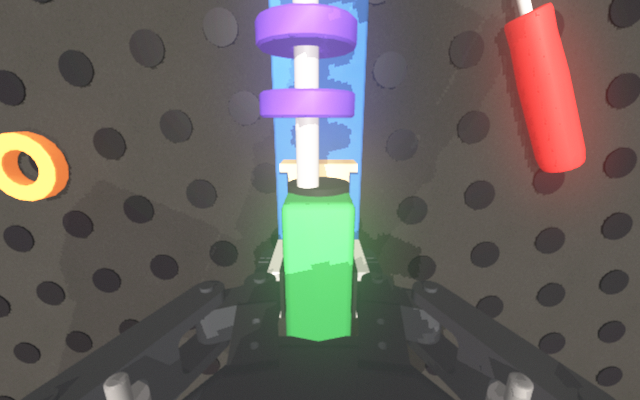

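The handle (318,260) is centred over the blue base (edges 271 and 367) and the seat. Descending, slowly at the end.

Call:
send_rows(xyz=[[0,0,-0.005],[0,0,-0.005],[0,0,-0.004],[0,0,-0.002],[0,0,0]], delta_rot=[[0,0,0],[0,0,0],[0,0,0],[0,0,0],[0,0,0]])

```text
clock: 19.25
position: [0.4615, -0.2795, 0.0469]
ee_rot: [-0.0, 0.993, -0.12, -0.0]
contact_force: [0.4, 0.3, -7.9]
width: 0.0289
gripper_force: 80.8
```

Call:
send_rows(xyz=[[0,0,-0.001],[0,0,-0.001],[0,0,0]], delta_rot=[[0,0,0],[0,0,0],[0,0,0]])

```text
clock: 19.55
position: [0.4618, -0.2797, 0.0454]
ee_rot: [0.0, 0.993, -0.12, -0.0]
contact_force: [-0.2, -0.5, -7.9]
width: 0.029
gripper_force: 80.8
```

Call:
send_rows(xyz=[[0,0,-0.0008],[0,0,0],[0,0,0]], delta_rot=[[0,0,0],[0,0,0],[0,0,0]])

```text
clock: 19.85
position: [0.4619, -0.2798, 0.0452]
ee_rot: [0.0, 0.993, -0.12, 0.0]
contact_force: [-2.5, 0.9, -1.7]
width: 0.029
gripper_force: 81.6
```

Call:
send_rows(xyz=[[0,0,0],[0,0,0],[0,0,0],[0,0,0],[0,0,0],[0,0,0]], delta_rot=[[0,0,0],[0,0,0],[0,0,0],[0,0,0],[0,0,0],[0,0,0]], gripper=0.065)

```text
clock: 20.45
position: [0.4619, -0.2797, 0.0446]
ee_rot: [0.0, 0.993, -0.12, 0.0]
contact_force: [-1.3, -0.2, 0.2]
width: 0.0649
gripper_force: 0.0
```

Call:
send_rows(xyz=[[0,0,0.01],[0,0,0.02],[0,0,0.03],[0,0,0.04],[0,0,0.04],[0,0,0.04],[0,0,0],[0,0,0]], delta_rot=[[0,0,0],[0,0,0],[0,0,0],[0,0,0],[0,0,0],[0,0,0],[0,0,0],[0,0,0]])

```text
clock: 21.25
position: [0.4621, -0.2799, 0.2261]
ee_rot: [0.001, 0.993, -0.12, 0.001]
contact_force: [-0.1, 0.2, -0.2]
width: 0.0652
gripper_force: 0.0
```

```bash
python3 - <<'E'
from h import *
w=get('wrist'); s=readout.get_state(); print(s['clock'],s['position'],s['contact_force'],s['width'])
box=(150,0,500,400)
g=rect(w,'green',(45,100,40),(85,255,255),box,(.06,.1)); 
a=np.radians(-13.85); ax=np.array([np.cos(a),np.sin(a)]); ay=np.array([-ax[1],ax[0]]); o=np.array([.4608,-.279])
def st(q): k=(q[:,:2]-o); return np.c_[k@ax,k@ay]
k=st(g); print('handle along',np.percentile(k[:,0],[1,99]).round(4),'across',np.percentile(k[:,1],[1,99]).round(4))
hsv=cv2.cvtColor(w['color'],cv2.COLOR_RGB2HSV); P=pts(w)
m=(cv2.inRange(hsv,(120,80,40),(150,255,255))>0)&(P[...,2]>.05)&(P[...,2]<.1)
n,l,stt,c=cv2.connectedComponentsWithStats(m.astype(np.uint8))
for i in range(1,n):
    if stt[i,4]>100: r=st(P[l==i]); print('ring',np.percentile(r[:,0],[3,97]).round(4),np.percentile(r[:,1],[3,97]).round(4),P[l==i][:,2].max().round(4))
save('w9',w['color'])
E
```

```text
21.3 [ 0.4613781  -0.27933784  0.22456046] [0.29551407 0.37372071 0.81844555] 0.06499650238357292
green 132 [ 460.8 -279.3] [29.2 79. ] 75.9 z [0.0736 0.0798 0.0813]
handle along [-0.0393  0.0395] across [-0.0147  0.0144]
ring [0.124  0.1333] [-0.0133  0.0234] 0.0809
ring [0.0979 0.1073] [-0.0141  0.023 ] 0.082
```

View pics/w9.png

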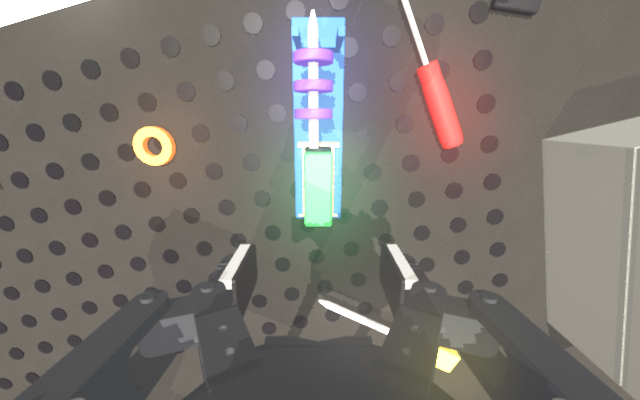

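The handle (318,187) is centred on the seat and level (top at 80 mm). All three rings are on the rod at (313,57), (313,85) and (313,113), the rod lies between the horns, and the gripper is clear. Handing in.

```bash
python3 -c "
from rig import order
print(order.sign_off())"
```

```text
the job is handed in; nothing more can be done
None
```

The skewer went through all three rings without noticeable force, lifted them out together, and is now released on the blue stand: handle centred, rod between the horns. The job is handed in at about 21 s; no verdict came back.

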